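Start a double-sided scan

TASK

Start a double-sided scan. First switch on the power strip by pressing the raised end of its rocker fully down, then press the scanner's square key fully down so that it stays down, and last press the scanner's round key fully down and let it come back up. Use the tips of the closed fingers; do not press the scanner's bar-shaped key, do not lift or push away the power strip, and leave the other things on the desk where they are.

Things in the scene. Friction and masses are not known exactly. Their poses are not given: they have to be found in the camera images.
- scanner: White desktop document scanner, fixed, 125 mm deep (x), 210 mm wide (y), front to its -x; stands left or right of the power strip. Its z points up, its origin lies under its centre, on the worktop. Black key deck along the front, top at 50 mm; behind it, from local x = 11 to 61 mm, the feeder housing, 90 mm high, with two small paper guides up to 100 mm.
- deck (a point): Middle of the scanner's key deck, at the deck's top (height 50 mm), axes as the scanner's. Three grey keys (square, round, bar-shaped) stand in a row along y at y = -66, 0 and +66 mm from here, in any order, each 13 mm high above the deck.
- square_key_top (a point): Centre of the top face of the square key (32 x 32 mm), 63 mm above the worktop when up, sinks with the key.
- round_key_top (a point): Centre of the top face of the round key (32 mm diameter), 63 mm above the worktop when up, sinks with the key.
- bar_key_top (a point): Centre of the top face of the bar-shaped key (44 mm along the scanner's y, 14 mm along x), 63 mm above the worktop when up. Not to be pressed.
- square_key (a joint): Travel of the square key straight down, 0 (up) to 0.006 m (fully down, hard stop). Takes about 2 N all the way and stays where it is left.
- round_key (a joint): Travel of the round key straight down, 0 (up) to 0.006 m (fully down, hard stop). Spring: 1.5 N to start, 4.5 N fully down; comes back up by itself.
- bar_key (a joint): Travel of the bar-shaped key straight down, 0 (up) to 0.006 m (fully down); spring like the round key.
- strip: White power strip, loose on the desk, about 0.8 kg, 56 mm wide (x), 180 mm long (y), top at height 38 mm. Its z points up, its origin lies under its centre, on the worktop. Two round flat outlets at local y = -10 and -58 mm, a cord stub at the -y end, a grey rocker near the +y end, whose turning axis lies along the strip's x at local y = +50 mm, height 38 mm.
- rocker_end (a point): Where to press: on the rocker's outer (raised) half, 14 mm from its axis, mid-width. The rocker is a shallow V of two faces, each 28 mm wide and 22 mm long. Off: inner half level at height 40 mm, outer half (to the strip's +y end) sloping up by 0.4 rad to 48 mm at its edge, this point at 45 mm. On: outer half level, this point at 40 mm, local y = +64 mm in the strip's frame.
- rocker (a joint): Angle of the rocker: 0 off (outer end raised), 0.4 rad on (outer end fully down, hard stop). Needs about 2 N at its outer end and stays where it is left.
- stapler: Stapler, 34 x 140 x 46 mm, loose, behind the power strip, lying along it. Its z points up, its origin lies under its centre, on the worktop.
- pen: White pen, 11 x 145 x 9 mm, loose, in front of the power strip, lying along it. Its z points up, its origin lies under its centre, on the worktop.
- calculator: Pocket calculator, 124 x 75 x 20 mm, loose, at the left, in front of the tall red cabinet (fixed, 0.31 m high at its front, rising to 0.45 m, from x = 0.50 back and y = 0.26 to 0.84: swing the arm round in front of it). Its z points up, its origin lies under its centre, on the worktop.
- cup: White mug with dots, 92 x 127 x 93 mm, loose, at the right rear. Its z points up, its origin lies under its centre, on the worktop.
- tape_roll: Roll of tape, 96 mm across, 48 mm high, loose, at the rear. Its z points up, its origin lies under its centre, on the worktop.
- candle: Candle in a glass, 76 mm across, 90 mm high, loose, at the rear. Its z points up, its origin lies under its centre, on the worktop.
- mouse: Black computer mouse, 100 x 60 x 36 mm, loose, at the right. Its z points up, its origin lies under its centre, on the worktop.

How it is judged:
By the outcome, as a careful person would: the job done as asked, in the order asked, and still so for the second after the job is handed in, with the robot touching nothing.
It also fails if it takes over 51 s, if anything falls off the work surface, if the arm or the gripper's body presses on something with over 40 N, if the wrist force passes 120 N, or if a joint passes its speed limit or range.

ROBOT

A 6-joint arm with a two-finger parallel gripper is mounted at the origin on a cart in front of the work surface, level with it; the furniture and walls round the work are solid. World frame = base frame: x ahead of the robot, y to its left, z up, the work surface at z = 0. Lengths are in mm, angles in degrees, forces in N, time in s.
With the tool pointing down it reaches from about 300 to 850 mm from the base axis. Payload 4.2 kg.
Tool frame: the origin (TCP) lies midway between the tips of the shut fingers; the grasp point (between the pads) lies 19 mm behind it; z points along the fingers, y is the line along which they close (so a half turn about z gives the same grasp; the last joint's range is limited). The gripper opens to 91 mm and grips with 3 to 60 N. Pads are 32 mm wide; open, the fingers measure 118 mm over their backs; the gripper's body (76 mm by 178 mm) begins 60 mm behind the grasp point.
Start: joints at [67.781, 18.312, 89.639, -0, 72.044, -1.146], TCP at [206.752, 536.56, 213.976] pointing down, gripper open.
Joint ranges: [-177.97, 177.97], [-48.28, 115.42], [12.27, 149.76], [-77.06, 257.06], [2.81, 150.46], [-146.56, 146.56]. Speed limits (degrees/s): [147.25, 147.25, 180, 180, 180, 180].

INTERFACE

Orientations are given as [roll, pitch, yaw] about the fixed x, y, z axes, in that order (R = Rz(yaw) Ry(pitch) Rx(roll)).
In Python, from workcell import env gives the robot as it stands.
- The arm moves only by the tool drive_effector, called in YAML: its name, and indented under it one key for each argument. Schema: {"type":"object","properties":{"deltas":{"type":"array","items":{"type":"object","properties":{"x":{"type":"number"},"y":{"type":"number"},"z":{"type":"number"},"rx":{"type":"number"},"ry":{"type":"number"},"rz":{"type":"number"}},"additionalProperties":false},"minItems":1,"maxItems":8},"aperture":{"type":"number"},"clamp_n":{"type":"number"},"only":{"type":"string"},"quiet":{"type":"boolean"},"lines":{"type":"string"}},"required":["deltas"],"additionalProperties":false}. deltas is a list of rows, 1 to 8 of them, each an object with the fields x, y, z (the shift in a scale on which 1.0 is 800 mm), rx, ry, rz (a rotation vector in normalised numbers (1 is 45 degrees)); a field left out counts as zero; each row shifts and turns the commanded pose from where the row before left it, along the tool's axes as they then stand; what a row does not reach is not made up. A row lasts 1/10 s, in which the tool goes at most 50 mm and 8.59 degrees, less where a joint would pass 70% of its speed; a pose out of reach is approached as far as the arm can. aperture is the finger opening in mm, set as the call begins (left out keeps the last). The fingers move at their own pace and stop on an object; clamp_n is the grip in N (left out, the last holds). Time passes only in rows, so rows that do not move let the fingers close. The tool returns the time, the measured TCP pose, the force, the opening and the grip force at its end. only (a regular expression) keeps the lines of the reply that match it, lines (a string "A,B") keeps lines A to B, and quiet returns only ok. No shift or turn number may pass 1 either way. Input that does not fit is refused with a message, and nothing moves.
- env.state(): the state, without advancing time (a new reading comes with each control period).
- env.grab_frame(name): name is "scene" or "top"; returns the picture (400x640x3 uint8, blue, green, red); there is no depth.
- env.camera_model(name): a dict with "fx", "fy", "cx", "cy" (pixels), "T" (4x4, takes a point from camera to world coordinates). Camera axes: x right, y up, looking along -z (the intrinsics and any distortion apply to the point x, -y, -z); pixel columns grow to the right and rows downward; lengths in mm; the calibration is good to about 2 mm. A picture is of the moment at which its call begins. camera_model takes no time and is no camera call.
- env.job_done(): hands the job in; it is judged then, once.
The state is a dict: "time_s": time; "qpos": joint angles; "qvel": joint speeds; "effort": joint torques, N m; "ee_pos": TCP position; "ee_rot": TCP orientation; "force": force on the tool from outside, world axes, zero at the start; "torque": the same for the moment, N m; "gripper_width": finger opening in mm; "gripper_force": force on a finger pad.
Only numpy, scipy, OpenCV 4.12 (cv2) and the standard library are available. Lean on these libraries where they do the work, as an engineer would, in place of code of your own. Each camera call takes 0.05 s, during which the arm holds its last target. There are 200 camera calls.

## Working session

There is one attempt and no reset: what is moved stays moved. The work goes in short steps, Python scripts to look and compute and a tool call to move; the robot and the scene stay as the last step left them, time stands still between calls to the robot, and variables do not carry over. Pictures are saved under pics/ and viewed, at most 10 in all, crops included, and the job is handed in when it is done.

```bash
mkdir -p pics; ls; python3 - <<'E'
from workcell import env
import cv2
for n in("scene","top"):
    cv2.imwrite(f"pics/{n}0.png",env.grab_frame(n)); m=env.camera_model(n); print(n,{k:(v if k!="T" else [[round(float(a),3) for a in r] for r in v]) for k,v in m.items()})
print(env.state())
E
```

```text
pics
workcell.py
scene {'fx': 367.7779332493507, 'fy': 367.7779332493507, 'cx': 319.78177376435457, 'cy': 196.93594033667634, 'T': [[0.629, 0.423, -0.652, -196.888], [-0.777, 0.327, -0.537, -635.826], [-0.014, 0.845, 0.535, 665.713], [0.0, 0.0, 0.0, 1.0]]}
top {'fx': 412.660623528475, 'fy': 412.660623528475, 'cx': 316.7985369660596, 'cy': 194.36215078495704, 'T': [[0.005, 0.997, -0.072, 459.83], [-1.0, 0.006, 0.005, -32.466], [0.006, 0.072, 0.997, 1203.491], [0.0, 0.0, 0.0, 1.0]]}
{'time_s': 0.1, 'qpos': array([ 6.77819764e+01,  1.83468028e+01,  8.96958923e+01, -9.52372275e-04,
        7.20421979e+01, -1.14720391e+00]), 'qvel': array([ 0.01978212, -0.09594629, -0.1895794 , -0.01701685, -0.03425657,
       -0.0346083 ]), 'effort': array([ 2.90677690e-04, -4.13335311e+01, -2.32508826e+01,  7.30231125e-02,
        4.20102733e-02, -3.87498562e-05]), 'ee_pos': array([206.58489666, 536.16461223, 213.23999537]), 'ee_rot': array([-1.79915106e+02, -7.94297308e-04,  1.58929474e+02]), 'force': array([ 0.61954745, -0.53008597, -0.11130639]), 'torque': array([-0.02770725,  0.04801791, -0.07818351]), 'gripper_force': 0.0, 'gripper_width': 91.17279573798514}
```

View pics/scene0.png

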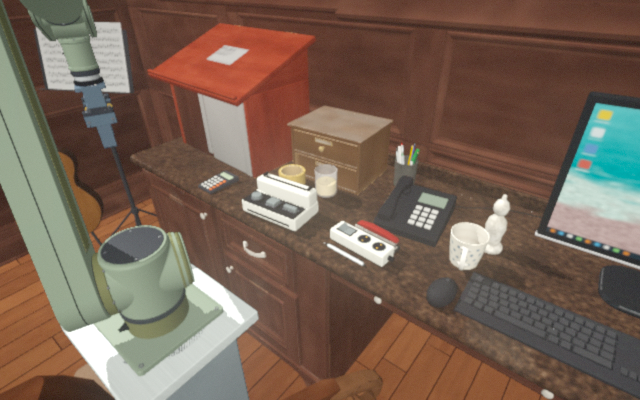

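View pics/top0.png

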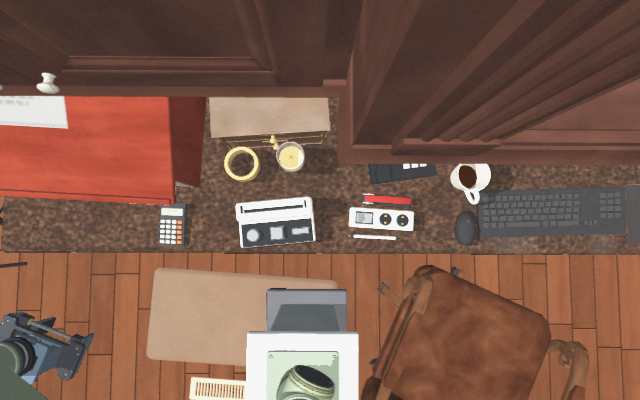

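Scanner at about (275,222) and strip at about (381,218) in the top view. In the scene view they are at (280,205) and (363,243). I'll enlarge both.

```bash
python3 - <<'E'
import cv2
a=cv2.imread("pics/top0.png")[185:255,228:428]; cv2.imwrite("pics/topc.png",cv2.resize(a,None,fx=4,fy=4,interpolation=cv2.INTER_CUBIC))
a=cv2.imread("pics/scene0.png")[165:275,235:405]; cv2.imwrite("pics/scenec.png",cv2.resize(a,None,fx=4.5,fy=4.5,interpolation=cv2.INTER_CUBIC))
E
```

```text
(no output)
```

View pics/topc.png

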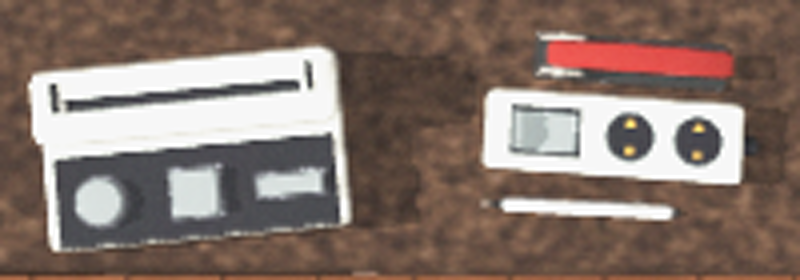

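View pics/scenec.png

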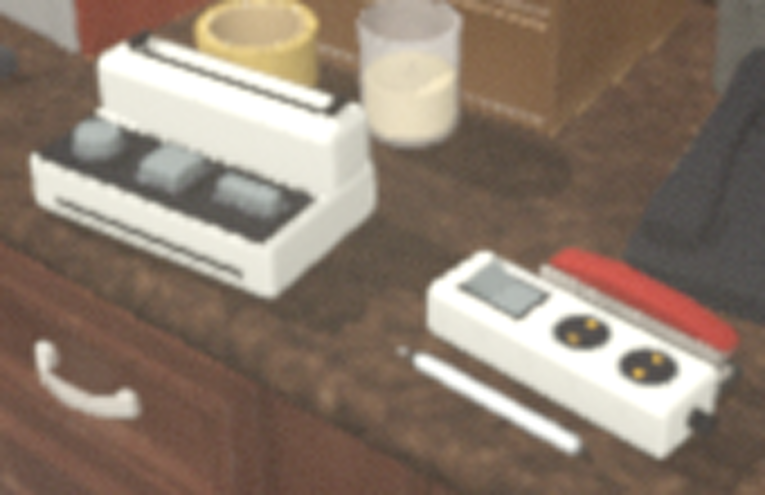

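Top crop: round (100,201), square (194,192), bar (290,183); strip outlets (630,137) and (698,141), rocker middle (545,130), raised end to the left. Scene crop: round (100,135), square (172,162), bar (250,189), outlets (583,331) and (649,365).

```bash
cat > h.py <<'E'
from workcell import env
import numpy as np
def ray(n,u,v):
    m=env.camera_model(n);T=np.array(m["T"])
    d=T[:3,:3]@np.array([(u-m["cx"])/m["fx"],-(v-m["cy"])/m["fy"],-1]);return T[:3,3],d/np.linalg.norm(d)
def tri(a,b):
    A=0;B=0
    for o,d in(a,b):
        P=np.eye(3)-np.outer(d,d);A=A+P;B=B+P@o
    x=np.linalg.solve(A,B);return x,[round(float(np.linalg.norm((np.eye(3)-np.outer(d,d))@(x-o))),1) for o,d in(a,b)]
def atz(r,z): o,d=r;return o+d*(z-o[2])/d[2]
E
python3 - <<'E'
from h import *
np.set_printoptions(precision=1,suppress=True)
t=lambda x,y:ray("top",(x+.5)/4-.5+228,(y+.5)/4-.5+185)
s=lambda x,y:ray("scene",(x+.5)/4.5-.5+235,(y+.5)/4.5-.5+165)
print(env.camera_model("top").keys())
for n,a,b,z in[("round",(100,201),(100,135),63),("sq",(194,192),(172,162),63),("bar",(290,183),(250,189),63),("o1",(630,137),(583,331),38),("o2",(698,141),(649,365),38),("rock",(545,130),(505,288),43),
 ("st -y front",(741,183),(657,455-50),38),("st +y front",(486,167),(430,291),38),("st+y back",(490,90),(487,252),38),("scan deck front R",(345,225),(275,240),50),("scan front L",(53,248),(35,155),50)]:
    x,e=tri(t(*a),s(*b));print(n,x,e,"top@z",atz(t(*a),z)[:2],"scene@z",atz(s(*b),z)[:2])
E
```

```text
dict_keys(['fx', 'fy', 'cx', 'cy', 'T'])
round [430.6 136.9  60.7] [1.0, 1.0] top@z [429.9 137.3] scene@z [428.8 133.2]
sq [436.9  72.5  60.6] [0.7, 0.7] top@z [436.4  72.8] scene@z [434.9  69.1]
bar [443.4   6.4  62.4] [0.6, 0.6] top@z [442.9   6.8] scene@z [443.1   5.3]
o1 [ 476.7 -232.2   40.4] [0.8, 0.8] top@z [ 476.2 -231.9] scene@z [ 479.9 -231.2]
o2 [ 473.9 -279.9   40.5] [0.6, 0.6] top@z [ 473.6 -279.9] scene@z [ 477.  -278.9]
rock [ 481.1 -172.    41.8] [0.7, 0.7] top@z [ 480.7 -171.3] scene@z [ 480.3 -173.4]
st -y front [ 443.1 -306.4   45.9] [2.1, 2.1] top@z [ 444.2 -310. ] scene@z [ 449.7 -300.7]
st +y front [ 455.6 -131.7   35.9] [1.7, 1.7] top@z [ 454.5 -130.2] scene@z [ 454.6 -134.7]
st+y back [ 510.4 -135.1   35.9] [2.4, 2.4] top@z [ 508.8 -133.1] scene@z [ 509.7 -138.4]
scan deck front R [416.9 -34.3  54. ] [4.2, 4.2] top@z [413.9 -31.2] scene@z [423.7 -33.5]
scan front L [398.  170.6  47.6] [1.5, 1.5] top@z [397.  171.2] scene@z [396.5 166.1]
```

Units first: shifts go in shares of 800 mm and turns go in shares of 45 degrees. So -6 degrees / 45 = -0.1333.

```bash
cat >> h.py <<'E'
from scipy.spatial.transform import Rotation as Ro
def go(*p):
    s=env.state();R=Ro.from_euler("xyz",s["ee_rot"],degrees=True)
    print("t",s["time_s"],"pos",s["ee_pos"].round(1),"rot",s["ee_rot"].round(1),"F",s["force"].round(1),"q",s["qpos"].round(0),"w",round(s["gripper_width"],1))
    print("tool delta",R.inv().apply(np.array(p)-s["ee_pos"]).round(1))
E
```

drive_effector:
  deltas:
    - {"rz": -0.1333}
    - {"rz": -0.1333}
    - {"rz": -0.1333}
    - {}
  aperture: 0
  clamp_n: 20

```text
time_s: 0.5
ee_pos: [206.7, 536.3, 213.5]
ee_rot: [-179.9, -0.0, 176.9]
force: [-0.6, -0.3, -0.2]
gripper_width: 62.2
gripper_force: 0.0
```

```bash
python3 -c "from h import *;go(481,-155,200)"
```

```text
t 0.5 pos [206.7 536.3 213.5] rot [-179.9   -0.   176.9] F [-0.6 -0.3 -0.2] q [ 68.  18.  90.  -0.  72. -19.] w 62.2
tool delta [-311.1 -675.5   14. ]
```

In the tool's units: -33 mm / 800 = -0.0413, -17 mm / 800 = -0.0213.

drive_effector:
  deltas:
    - {"x": -0.01,"y": -0.0213}
    - {"x": -0.0188,"y": -0.0413}
    - {"x": -0.0188,"y": -0.0413}
    - {"x": -0.0188,"y": -0.0413}
    - {"x": -0.0188,"y": -0.0413}
    - {"x": -0.0188,"y": -0.0413}
    - {"x": -0.0188,"y": -0.0413}
    - {"x": -0.0188,"y": -0.0413}
  aperture: 0
  clamp_n: 20

```text
time_s: 1.3
ee_pos: [306.4, 281.4, 213.9]
ee_rot: [-180.0, 0.0, 176.8]
force: [0.8, 0.2, 0.3]
gripper_width: 0.6
gripper_force: 0.0
```

drive_effector:
  deltas:
    - {"x": -0.0188,"y": -0.0413}
    - {"x": -0.0188,"y": -0.0413}
    - {"x": -0.0188,"y": -0.0413}
    - {"x": -0.0188,"y": -0.0413}
    - {"x": -0.0188,"y": -0.0413}
    - {"x": -0.0188,"y": -0.0413}
    - {"x": -0.0188,"y": -0.0413}
    - {"x": -0.0188,"y": -0.0413}

```text
time_s: 2.1
ee_pos: [412.1, 11.3, 213.9]
ee_rot: [180.0, 0.0, 176.8]
force: [0.5, 0.3, -0.6]
gripper_width: 0.2
gripper_force: 0.0
```

drive_effector:
  deltas:
    - {"x": -0.0188,"y": -0.0413}
    - {"x": -0.0188,"y": -0.0413}
    - {"x": -0.0188,"y": -0.0413}
    - {"x": -0.0188,"y": -0.0413}
    - {"x": -0.01,"y": -0.0213}
    - {}
    - {}
    - {}

```text
time_s: 2.9
ee_pos: [471.3, -138.4, 213.8]
ee_rot: [180.0, -0.0, 177.0]
force: [-1.0, -0.3, 0.6]
gripper_width: 0.7
gripper_force: 0.0
```

```bash
python3 -c "from h import *;go(481,-155,100)"
```

```text
t 2.9 pos [ 471.3 -138.4  213.8] rot [180.  -0. 177.] F [-1.  -0.3  0.6] q [ -18.   11.  100.    0.   69. -105.] w 0.7
tool delta [-10.7 -16.2 113.8]
```

In the tool's units: 30 mm / 800 = 0.0375, 25 mm / 800 = 0.0313.

drive_effector:
  deltas:
    - {"x": -0.0063,"y": -0.01,"z": 0.025}
    - {"x": -0.0075,"y": -0.01,"z": 0.0375}
    - {"z": 0.0375}
    - {"z": 0.0375}
    - {"z": 0.0313}
    - {"z": 0.0213}
    - {}
    - {}

```text
time_s: 3.7
ee_pos: [482.2, -155.4, 62.5]
ee_rot: [180.0, 0.0, 177.0]
force: [-0.4, 0.5, 0.1]
gripper_width: 0.2
gripper_force: 0.0
```

```bash
python3 - <<'E'
from h import *
import cv2
go(481,-155,39.5)
a=[cv2.resize(env.grab_frame(n)[y:y+h,x:x+w],(400,500),interpolation=3) for n,x,y,w,h in(("scene",315,185,80,100),("top",345,170,80,100))]
cv2.imwrite("pics/r.png",np.hstack(a))
for n in("scene","top"):
  m=env.camera_model(n);T=np.linalg.inv(np.array(m["T"]))
  for p in ((481,-158,45),tuple(env.state()["ee_pos"])):
    c=T[:3,:3]@np.array(p)+T[:3,3];u=m["cx"]-m["fx"]*c[0]/c[2];v=m["cy"]+m["fy"]*c[1]/c[2];x0,y0=((315,185) if n=="scene" else (345,170));print(n,(u-x0)*5,(v-y0)*5)
E
```

```text
t 3.7 pos [ 482.2 -155.4   62.5] rot [180.   0. 177.] F [-0.4  0.5  0.1] q [ -19.   21.  111.    0.   48. -106.] w 0.2
tool delta [ 1.2  0.3 23. ]
scene 137.55701751040448 204.41617745317998
scene 137.23593798605862 175.17278049601344
top 71.09371342014725 234.8786262384786
top 71.0271759199668 230.87582683232355
```

View pics/r.png

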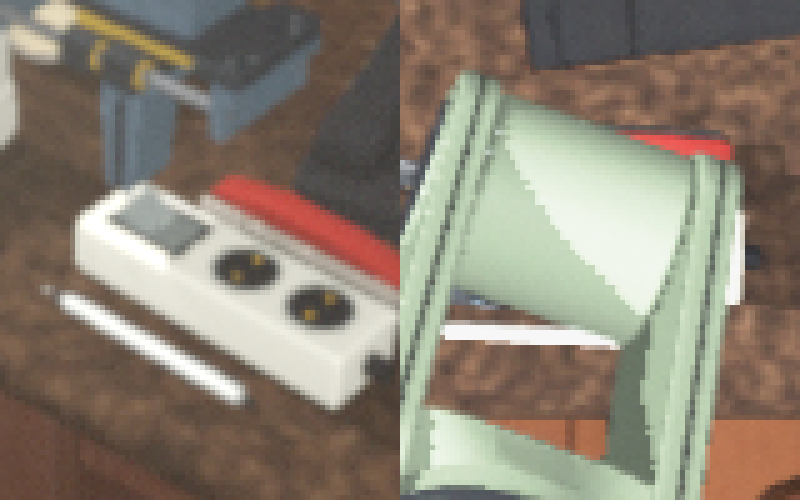

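The tip, centred near (137,178), hangs directly above the rocker's outer edge at about (130,203), as predicted. I'll press now.

In the tool's units: 6 mm / 800 = 0.0075, 3 mm / 800 = 0.0038.

drive_effector:
  deltas:
    - {"z": 0.0075}
    - {"z": 0.0075}
    - {"z": 0.0038}
    - {"z": 0.0025}
    - {"z": 0.0025}
    - {"z": 0.0025}
    - {}

```text
time_s: 4.5
ee_pos: [482.0, -156.4, 40.7]
ee_rot: [-180.0, -0.0, 176.9]
force: [-0.4, -0.6, -0.0]
gripper_width: 0.4
gripper_force: 0.0
```

drive_effector:
  deltas:
    - {"z": 0.0013}
    - {}

```text
time_s: 4.7
ee_pos: [482.0, -156.4, 40.2]
ee_rot: [-180.0, 0.0, 176.9]
force: [-0.7, 1.5, 4.4]
gripper_width: 0.5
gripper_force: 2.1
```

In the tool's units: 1 mm / 800 = 0.0013.

drive_effector:
  deltas:
    - {"z": 0.0013}
    - {}
    - {}

```text
time_s: 5.0
ee_pos: [482.0, -156.4, 40.1]
ee_rot: [-180.0, 0.0, 176.9]
force: [-2.6, 1.0, 11.0]
gripper_width: 0.1
gripper_force: 5.6
```

drive_effector:
  deltas:
    - {"z": 0.0013}
    - {}
    - {}

```text
time_s: 5.3
ee_pos: [482.1, -156.4, 40.0]
ee_rot: [-180.0, 0.0, 176.9]
force: [-4.2, 1.6, 18.2]
gripper_width: 0.9
gripper_force: 9.1
```

In the tool's units: -35 mm / 800 = -0.0438, -20 mm / 800 = -0.025.

drive_effector:
  deltas:
    - {"z": -0.0075}
    - {"z": -0.025}
    - {"z": -0.0438}
    - {"z": -0.0438}
    - {"z": -0.025}
    - {}
    - {}

```text
time_s: 6.0
ee_pos: [481.6, -156.2, 153.3]
ee_rot: [-180.0, -0.0, 176.9]
force: [-0.2, -0.5, 0.6]
gripper_width: 0.5
gripper_force: 0.0
```

```bash
python3 - <<'E'
from h import *
go(436,71.5,100)
E
```

```text
t 6.0 pos [ 481.6 -156.2  153.3] rot [-180.    -0.   176.9] F [-0.2 -0.5  0.6] q [ -19.   15.  104.   -0.   61. -106.] w 0.5
tool delta [ 57.7 225.   53.3]
```

In the tool's units: 32 mm / 800 = 0.04, 30 mm / 800 = 0.0375.

drive_effector:
  deltas:
    - {"x": 0.005,"y": 0.0175}
    - {"x": 0.01,"y": 0.0375}
    - {"x": 0.01,"y": 0.0375}
    - {"x": 0.01,"y": 0.04}
    - {"x": 0.01,"y": 0.04}
    - {"x": 0.01,"y": 0.04}
    - {"x": 0.01,"y": 0.0375}
    - {"x": 0.0075,"y": 0.0313}

```text
time_s: 6.8
ee_pos: [433.9, 73.5, 152.4]
ee_rot: [-180.0, -0.2, 177.0]
force: [0.0, -0.3, 0.1]
gripper_width: 0.4
gripper_force: 0.0
```

drive_effector:
  deltas:
    - {"z": 0.025,"rz": -0.1111}
    - {"z": 0.025,"rz": -0.0889}
    - {"z": 0.0125}
    - {}
    - {}

```text
time_s: 7.3
ee_pos: [436.0, 71.7, 103.8]
ee_rot: [180.0, -0.0, -174.1]
force: [0.5, -0.1, -0.7]
gripper_width: 0.4
gripper_force: 0.0
```

```bash
python3 - <<'E'
from h import *
import cv2
go(436,71.5,72)
a=[cv2.resize(env.grab_frame(n)[y:y+h,x:x+w],(400,400),interpolation=3) for n,x,y,w,h in(("scene",235,165,100,100),("scene",325,215,80,80))]
cv2.imwrite("pics/s.png",np.hstack(a))
E
```

```text
t 7.3 pos [436.   71.7 103.8] rot [ 180.    -0.  -174.1] F [ 0.5 -0.1 -0.7] q [  8.  13. 116.   0.  52. -88.] w 0.4
tool delta [-0.  -0.2 31.8]
```

View pics/s.png

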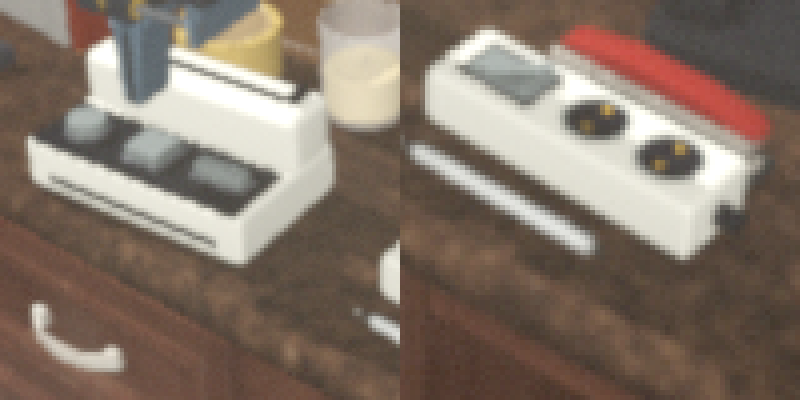

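The rocker is on: its inner half now stands up around (515,80), and the strip hasn't moved. The tip at (145,95) is above the square key at (155,148).

In the tool's units: 14 mm / 800 = 0.0175, 12 mm / 800 = 0.015.

drive_effector:
  deltas:
    - {"z": 0.015}
    - {"z": 0.0175}
    - {"z": 0.01}
    - {"z": 0.005}
    - {"z": 0.0038}
    - {"z": 0.0038}
    - {"z": 0.0025}
    - {}

```text
time_s: 8.2
ee_pos: [436.4, 71.6, 58.0]
ee_rot: [180.0, 0.0, -174.1]
force: [-0.1, 0.8, 0.0]
gripper_width: 0.7
gripper_force: 0.0
```

drive_effector:
  deltas:
    - {"z": 0.0025}
    - {}
    - {}

```text
time_s: 8.5
ee_pos: [436.4, 71.7, 57.2]
ee_rot: [180.0, 0.1, -174.1]
force: [-3.1, -0.3, 12.0]
gripper_width: 0.5
gripper_force: 5.8
```

In the tool's units: 1 mm / 800 = 0.0013.

drive_effector:
  deltas:
    - {"z": 0.0013}
    - {}
    - {}
    - {}

```text
time_s: 8.9
ee_pos: [436.5, 71.7, 57.1]
ee_rot: [180.0, 0.1, -174.1]
force: [-5.0, -0.9, 20.5]
gripper_width: 0.4
gripper_force: 10.2
```

drive_effector:
  deltas:
    - {"z": -0.0075}
    - {"z": -0.0125}
    - {"z": -0.025}
    - {"z": -0.0125}
    - {}
    - {}

```text
time_s: 9.5
ee_pos: [436.0, 71.6, 100.8]
ee_rot: [180.0, -0.0, -174.1]
force: [-0.6, 0.5, -1.1]
gripper_width: 0.6
gripper_force: 0.0
```

```bash
python3 -c "from h import *;go(430,136,72)"
```

```text
t 9.5 pos [436.   71.6 100.8] rot [ 180.    -0.  -174.1] F [-0.6  0.5 -1.1] q [  8.  13. 116.   0.  51. -88.] w 0.6
tool delta [-0.7 64.7 28.8]
```

In the tool's units: 22 mm / 800 = 0.0275, 20 mm / 800 = 0.025.

drive_effector:
  deltas:
    - {"y": 0.0125}
    - {"y": 0.025}
    - {"y": 0.0275}
    - {"x": -0.0013,"y": 0.015,"z": 0.0063}
    - {"z": 0.0125}
    - {"z": 0.0125}
    - {}
    - {}

```text
time_s: 10.3
ee_pos: [430.2, 134.7, 75.3]
ee_rot: [-180.0, -0.1, -174.1]
force: [0.0, 0.8, 0.1]
gripper_width: 0.5
gripper_force: 0.0
```

```bash
python3 - <<'E'
from h import *
import cv2
go(430,136,57)
cv2.imwrite("pics/t.png",cv2.resize(env.grab_frame("scene")[165:245,235:335],(600,480),interpolation=3))
E
```

```text
t 10.3 pos [430.2 134.7  75.3] rot [-1.800e+02 -1.000e-01 -1.741e+02] F [0.  0.8 0.1] q [ 16.  16. 117.  -0.  48. -80.] w 0.5
tool delta [ 0.   1.3 18.3]
```

View pics/t.png

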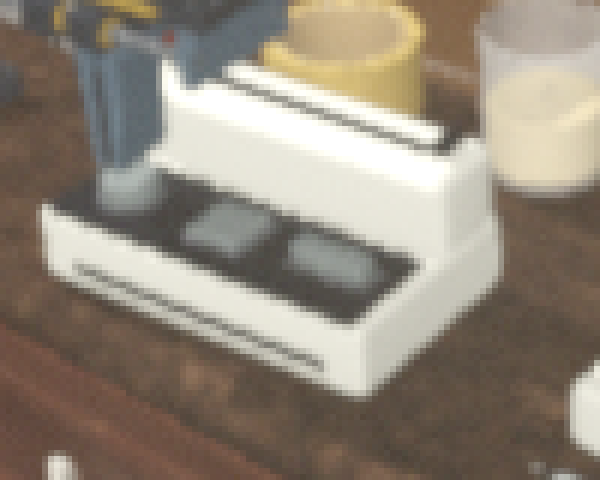

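The square key at (230,225) now sits lower. The tip at (122,160) is above the round key at (130,190).

In the tool's units: 6 mm / 800 = 0.0075, 5 mm / 800 = 0.0063.

drive_effector:
  deltas:
    - {"y": 0.0013,"z": 0.0075}
    - {"z": 0.0063}
    - {"z": 0.0038}
    - {"z": 0.0038}
    - {"z": 0.0025}
    - {"z": 0.0025}
    - {}
    - {}

```text
time_s: 11.15
ee_pos: [430.4, 136.2, 57.0]
ee_rot: [-180.0, 0.0, -174.1]
force: [-4.9, -1.9, 22.1]
gripper_width: 0.5
gripper_force: 10.6
```

drive_effector:
  deltas:
    - {"z": 0.0013}
    - {}
    - {}
    - {}

```text
time_s: 11.55
ee_pos: [430.5, 136.2, 56.9]
ee_rot: [-180.0, 0.1, -174.1]
force: [-7.2, -2.9, 28.5]
gripper_width: 0.4
gripper_force: 14.6
```

The round key is at its hard stop, so I'll lift away and check.

In the tool's units: -35 mm / 800 = -0.0438, -30 mm / 800 = -0.0375.

drive_effector:
  deltas:
    - {"z": -0.0075}
    - {"z": -0.0188}
    - {"z": -0.0438}
    - {"z": -0.0438}
    - {"z": -0.0375}
    - {"z": -0.0188}
    - {}
    - {}

```text
time_s: 12.35
ee_pos: [430.0, 136.3, 189.3]
ee_rot: [180.0, -0.0, -174.1]
force: [0.4, 0.9, -1.0]
gripper_width: 0.5
gripper_force: 0.0
```

drive_effector:
  deltas:
    - {}
    - {}
    - {}
    - {}
    - {}

```text
time_s: 12.85
ee_pos: [430.4, 136.4, 189.7]
ee_rot: [180.0, -0.0, -174.1]
force: [0.2, 0.8, -0.3]
gripper_width: 0.5
gripper_force: 0.0
```

```bash
python3 - <<'E'
from h import *
import cv2
cv2.imwrite("pics/f.png",cv2.resize(env.grab_frame("scene")[165:275,235:405],None,fx=4.5,fy=4.5,interpolation=3))
E
```

```text
(no output)
```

View pics/f.png

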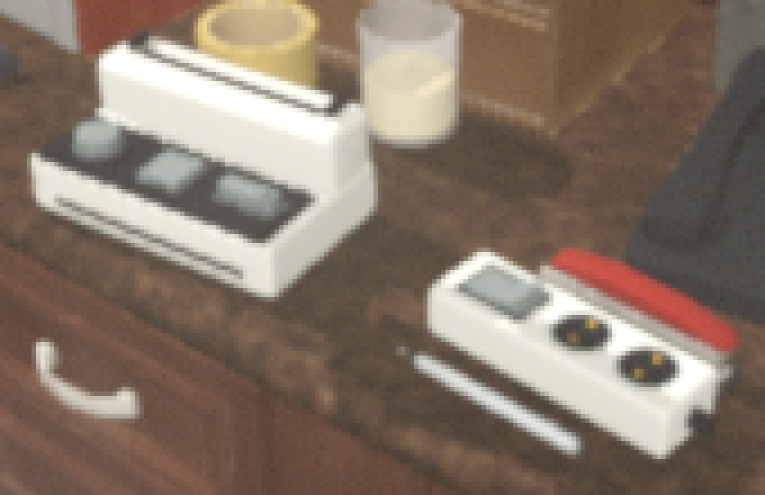

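The round key (98,138) is up, the square key (170,170) is down, the bar key (250,190) is up, and the rocker (505,290) is on. Nothing else has moved.

```bash
python3 -c "
from workcell import env
print(env.job_done())"
```

```text
the job is handed in; nothing more can be done
None
```

The job is done and handed in at about 13 s: power strip on, square key pressed and staying down, round key pressed and back up, in that order, with the bar key up and nothing else seen to move.

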